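# Tip a tool case out of a packed row and stand it on the mat

## Task

Three hard tool cases stand packed side by side in the rack. Tip the short one out towards the front by its top, so that it leans on the rack's front rail, then lift it out and stand it upright on its foot in the middle of the blue mat. Leave the two taller cases standing in their places.

Things in the scene. Friction and masses are not known exactly. Their poses are not given: they have to be found in the camera images.
- short_mid (a point): Centre (half-way up) of the short grey hard-plastic tool case: 88 mm deep (x), 46 wide (y), 160 tall (z up to its top), 0.35 kg. -x is its front, facing the robot. It is 16 mm lower than its neighbours, anywhere in the row. Tipped forward about its front foot it passes balance at 29 degrees, then drops onto the rail and stays leaning at about 38, its top clear in front of the row; tipped less, it falls back.
- tall_a_mid (a point): Centre (half-way up) of a taller case, 88 x 46 x 176 mm, same axes. The three stand along y, 2 mm apart, fronts and backs flush, in a fixed steel rack with the same axes, floor 10 mm above the table. Behind the row (+x) all is open: shut fingers can go down behind a case, 15 to 20 mm below its top, and draw it forward through the 50 mm gap it leaves.
- tall_b_mid (a point): Centre (half-way up) of the other taller case, 88 x 46 x 176 mm, same axes. Rack: a 4 mm lip at the front foot of the row; a round rail, 12 mm thick, along y, centre 49 mm in front of the cases' fronts and 67 mm above the table; side cheeks 8 mm thick, 90 mm high beside the row and 77 mm high where they carry the rail.
- mat_mid (a point): Centre of the top face of the flat blue silicone work mat, 200 mm (its x) by 170 mm (its y), 6 mm thick, fixed on the table; z up.

How it is judged:
By the outcome, as a careful person would: the job done as asked, in the order asked, and still so for the second after the job is handed in, with the robot touching nothing.
It also fails if it takes over 53 s, if anything falls off the work surface, if the arm or the gripper's body presses on something with over 40 N, if the wrist force passes 120 N, or if a joint passes its speed limit or range.

## Robot

A 6-joint arm with a two-finger parallel gripper is mounted at the origin on the work surface. World frame = base frame: x ahead of the robot, y to its left, z up, the work surface at z = 0. Lengths are in m, angles in rad, forces in N, time in s.
With the tool pointing down it reaches from about 0.25 to 0.775 m from the base axis. Payload 4 kg.
Tool frame: the origin (TCP) lies at the very end of the fingers, on their centre line; the grasp point (between the pads) lies 19 mm behind it (robot.hold_point_z is the distance from the TCP to the grasp point, in m); z points along the fingers, y is the line along which they close (so a half turn about z gives the same grasp; the last joint's range is limited). The gripper opens to 94 mm and grips with 3 to 60 N. Pads are 16 mm wide; open, the fingers measure 119 mm over their backs; the gripper's body (75 mm by 177 mm) begins 78 mm behind the grasp point.
Start: joints at [-1.316, 0.087, 1.371, -0, 1.684, -0.103], TCP at [0.193, -0.515, 0.206] pointing down, gripper open.
Joint ranges: [-3.1, 3.1], [-0.76, 2.03], [0.27, 2.55], [-1.08, 4.22], [0.17, 2.65], [-2.57, 2.57]. Speed limits (rad/s): [2.79, 2.79, 3.14, 3.14, 3.14, 3.14].

## Interface

Orientations are given as [roll, pitch, yaw] about the fixed x, y, z axes, in that order (R = Rz(yaw) Ry(pitch) Rx(roll)).
In Python, from bench import robot gives the robot as it stands.
- The arm moves only by the tool carry_out, never from a script. Its argument "steps" is a list of rows, each a list of 3 entries, a list of its own where there are three numbers: the shift along the tool's x, y, z in m, then the turn about the tool's z in units of 10 degrees (1.0 is 10 degrees), then the closure, from -1 (fully open) to 1 (shut). In form: [[[tx, ty, tz], roll, jaw], ...]. A call has 1 to 10 rows; each row is the pose to reach, as a shift and turn from the pose commanded when the call began, along the tool's axes at that moment; what a row does not reach only later rows make up. A row lasts 1/8 s, in which the tool goes at most 62.5 mm and 10.7 degrees, less where a joint would pass 70% of its speed; a pose out of reach is approached as far as the arm can. A call with a gripper value outside its range is refused whole. The fingers move at their own pace and stop on an object; the grip force is fixed at half the most. Time passes only in rows, so rows that repeat a pose let the fingers close. It gives the time, the measured TCP pose, the force, the opening and the grip force at its end, in the units of the state.
- robot.get_obs(): the state, without advancing time (a new reading comes with each control period).
- robot.snapshot(name): name is "scene" or "top"; returns a dict with "image" (400x640x3 uint8, red, green, blue), "z_map" (400x640 float32, m along the optical axis (not along the pixel's ray), 0 where there is no reading), "mtx" (3x3 intrinsics, pixels), "D" ([k1, k2, p1, p2, k3] as OpenCV has them; the pictures are not rectified), "R" (3x3) and "t" (3): a world point X has camera coordinates R X + t. Camera axes: x right, y down, z forward; pixel columns grow to the right and rows downward; lengths in m; the calibration is good to about 2 mm. A picture is of the moment at which its call begins.
- robot.close_job(): hands the job in; it is judged then, once.
The state is a dict: "time": time; "joint_positions": joint angles; "qvel": joint speeds; "joint_torque": joint torques, N m; "tool_pos": TCP position; "ee_rot": TCP orientation; "wrist_force": force on the tool from outside, world axes, zero at the start; "wrist_torque": the same for the moment, N m; "width": finger opening in m; "finger_force": force on a finger pad.
Only numpy, scipy, OpenCV 4.12 (cv2) and the standard library are available. Lean on these libraries where they do the work, as an engineer would, in place of code of your own. Each camera call takes 0.05 s, during which the arm holds its last target. There are 200 camera calls.

## Working session

There is one attempt and no reset: what is moved stays moved. The work goes in short steps, Python scripts to look and compute and a tool call to move; the robot and the scene stay as the last step left them, time stands still between calls to the robot, and variables do not carry over. Pictures are saved under pics/ and viewed, at most 10 in all, crops included, and the job is handed in when it is done.

Besides the shell and the picture viewer there is one more tool, called by a JSON object that holds its "method" and its "body", one argument or row to a line. carry_out: Moves the arm, as the interface text tells. Its arguments: {"type":"object","properties":{"steps":{"type":"array","items":{"type":"array"}}},"required":["steps"]}

```bash
mkdir -p pics; ls; cat > h.py <<'E'
import numpy as np, cv2
from bench import robot
def snap(n,save=None):
    s=robot.snapshot(n)
    if save: cv2.imwrite('pics/'+save,s['image'][:,:,::-1])
    return s
def cloud(s):
    h,w=s['z_map'].shape
    u,v=np.meshgrid(np.arange(w),np.arange(h))
    p=cv2.undistortPoints(np.stack([u,v],-1).reshape(-1,1,2).astype(float),s['mtx'],np.array(s['D'])).reshape(h,w,2)
    c=np.dstack([p,np.ones((h,w))])*s['z_map'][...,None]
    return (c-np.array(s['t']))@np.array(s['R'])
E
python3 - <<'E'
from h import *
print(robot.get_obs())
for n in('scene','top'):
    s=snap(n,n+'0.png'); P=cloud(s); np.save(n+'.npy',P)
    print(n,-np.array(s['R']).T@s['t'])
E
```

```text
pics
{'time': 0.0, 'joint_positions': array([-1.31610651e+00,  8.79493521e-02,  1.37222559e+00,  1.23098155e-05,
        1.68361805e+00, -1.03101193e-01]), 'qvel': array([ 0.00057008, -0.00147438,  0.0010709 ,  0.00079195,  0.00118809,
       -0.00073054]), 'joint_torque': array([ 7.34377008e-04, -3.40180814e+01, -3.02430189e+01,  7.17822346e-02,
        3.29543184e-02, -1.64833932e-04]), 'tool_pos': array([ 0.19247365, -0.51463741,  0.20432183]), 'ee_rot': array([-3.13940526e+00, -2.38624851e-04,  3.57792119e-01]), 'wrist_force': array([ 0.54205584, -0.35145877,  0.22460183]), 'wrist_torque': array([-0.0684627 ,  0.03344598, -0.01888507]), 'finger_force': 0.0, 'width': 0.09387038243070604}
scene [0.96595342 0.16675642 0.79626234]
top [ 0.45084215 -0.00869188  0.9252163 ]
```

View pics/scene0.png

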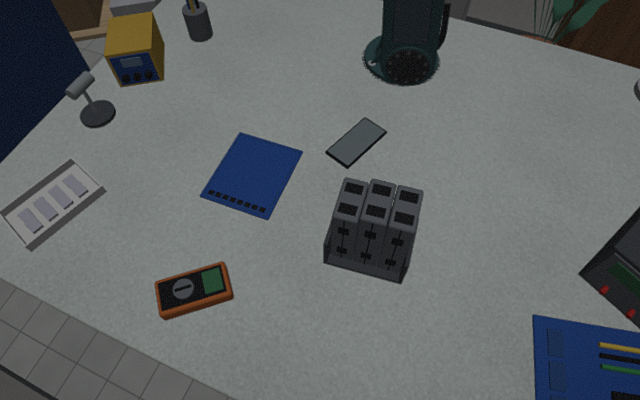

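View pics/top0.png

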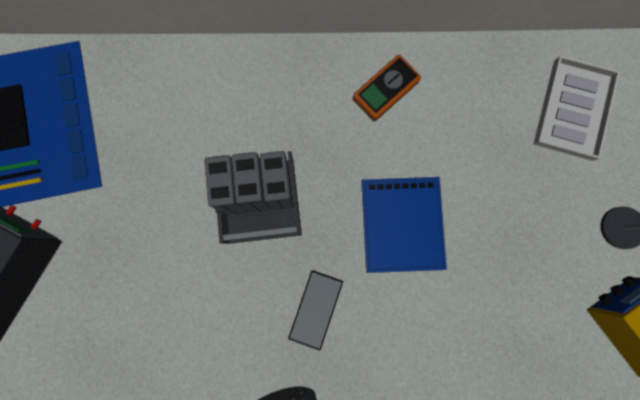

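The scene and top views show the row of three cases at top-view pixels (205–290, 152–205), with the rail at row ~233. The mat is at (362–446, 178–271) and a grey flat box at (315, 310). In the top view, up is +x and left is +y.

```bash
python3 - <<'E'
import numpy as np,cv2
P=np.load('top.npy'); im=cv2.imread('pics/top0.png')
Z=P[...,2]
reg=np.zeros(Z.shape,bool); reg[130:250,195:310]=1
hi=reg&(Z>0.15)
n,l,st,c=cv2.connectedComponentsWithStats((hi).astype(np.uint8))
print('zhist',np.histogram(Z[hi],bins=np.arange(.15,.2,.004)))
# per y-bin height
Q=P[hi]
for y in np.arange(Q[:,1].min(),Q[:,1].max(),.008):
    m=abs(Q[:,1]-y-.004)<.004
    if m.sum()>5: print(round(y+.004,3),np.round(np.median(Q[m,2]),4),np.round(np.percentile(Q[m,0],[1,99]),4),m.sum())
r=cv2.minAreaRect(Q[:,:2].astype(np.float32)*1000);print('row',r, cv2.boxPoints(r))
hsv=cv2.cvtColor(im,cv2.COLOR_BGR2HSV)
m=cv2.inRange(hsv,(105,120,60),(130,255,255)); m[:, :300]=0; m[:,480:]=0; m[:150]=0; m[290:]=0
m=cv2.morphologyEx(m,cv2.MORPH_CLOSE,np.ones((9,9)))
p=P[m>0]; r=cv2.minAreaRect(p[:,:2].astype(np.float32)*1000);print('mat',r,np.median(p[:,2]))
S=np.load('scene.npy').reshape(-1,3)
for nm,A in(('top',P.reshape(-1,3)),('scene',S)):
    k=(A[:,2]>.158)&(A[:,2]<.2)&(A[:,1]>.05)&(A[:,1]<.4)&(A[:,0]>.3)&(A[:,0]<.75);B=A[k]
    print(nm,len(B),B.min(0),B.max(0))
rail=P[225:242,218:303].reshape(-1,3);rail=rail[(rail[:,2]>.06)&(rail[:,2]<.08)]
print('rail',np.median(rail,0),np.polyfit(rail[:,1],rail[:,0],1),rail.min(0),rail.max(0))
A=P.reshape(-1,3);k=(A[:,2]>.012)&(A[:,0]<.55)&(A[:,0]>.2)&(abs(A[:,1])<.35)
E
```

```text
zhist (array([  43,   34,   34,   50,  487,  785,   56,   65,  932, 1613,   20,
          0]), array([0.15 , 0.154, 0.158, 0.162, 0.166, 0.17 , 0.174, 0.178, 0.182,
       0.186, 0.19 , 0.194, 0.198]))
0.035 0.1679 [0.5458 0.596 ] 62
0.043 0.1703 [0.5448 0.6298] 226
0.051 0.1709 [0.5441 0.6317] 206
0.059 0.1709 [0.5431 0.6295] 239
0.067 0.1709 [0.5425 0.6299] 209
0.075 0.1703 [0.5419 0.6278] 221
0.083 0.1701 [0.5404 0.6277] 236
0.091 0.1861 [0.5397 0.626 ] 270
0.099 0.1868 [0.5386 0.6263] 233
0.107 0.1866 [0.5379 0.6244] 239
0.115 0.1869 [0.5371 0.6248] 245
0.123 0.1865 [0.5367 0.6226] 216
0.131 0.1848 [0.5353 0.6218] 231
0.139 0.1861 [0.5345 0.6213] 256
0.147 0.1866 [0.5335 0.6206] 240
0.155 0.1866 [0.5327 0.6194] 241
0.163 0.1867 [0.532  0.6191] 235
0.171 0.1866 [0.5314 0.6175] 229
0.179 0.1855 [0.5527 0.6182] 85
row ((534.484375, 87.83708190917969), (187.281982421875, 173.7266082763672), 6.241460800170898) [[431.95477  164.00499 ]
 [450.8421    -8.691874]
 [637.014     11.669174]
 [618.12665  184.36604 ]]
mat ((508.491943359375, -145.65113830566406), (197.2533416748047, 276.4387512207031), 1.2868064641952515) 0.0066859559120217345
top 3711 [0.53099731 0.05043803 0.15812733] [0.63219968 0.18166321 0.19097645]
scene 3738 [0.53619483 0.05005984 0.15802232] [0.63703319 0.18417703 0.18885493]
rail [0.48965622 0.10751769 0.07281661] [-0.06260171  0.49666719] [0.47389302 0.01835725 0.06002216] [0.50638208 0.18047388 0.07999245]
```

```bash
python3 - <<'E'
import numpy as np,cv2
im=cv2.imread('pics/top0.png')[140:250,195:310]
a=cv2.resize(im,None,fx=4,fy=4,interpolation=cv2.INTER_CUBIC)
im=cv2.imread('pics/scene0.png')[165:290,315:430]
b=cv2.resize(im,None,fx=3,fy=3.52,interpolation=cv2.INTER_CUBIC)
b=cv2.resize(b,(340,440));cv2.imwrite('pics/crop0.png',np.hstack([a[:,:455],b])[:, :800])
E
```

```text
(no output)
```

View pics/crop0.png

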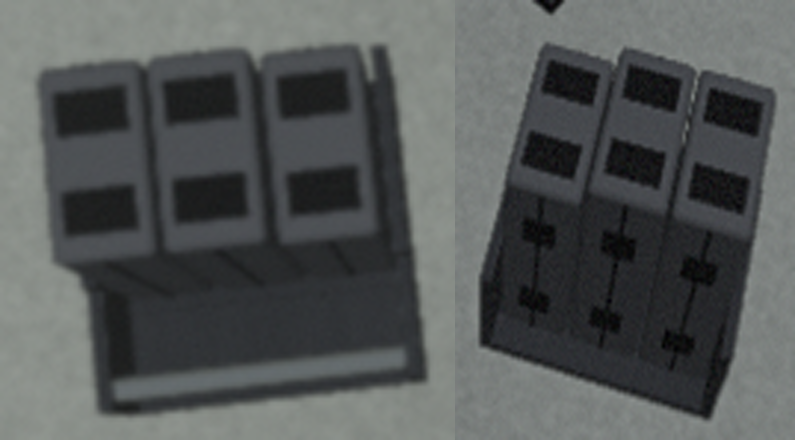

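The crop shows the short case is the −y end one: right in the top view (about x 245–290), with a top height of 0.170 against 0.186. I'll now refine in the rack's frame.

```bash
python3 - <<'E'
import numpy as np,cv2
ims={n:cv2.imread(f'pics/{n}0.png') for n in('top','scene')}
for n in ims:
    P=np.load(n+'.npy');Z=P[...,2]
    for nm,lo,hi,y0,y1 in(('short',.164,.177,.02,.098),('tall',.181,.193,.05,.25)):
        k=((Z>lo)&(Z<hi)&(P[...,1]>y0)&(P[...,1]<y1)&(P[...,0]>.5)&(P[...,0]<.66)).astype(np.uint8)
        k=cv2.morphologyEx(k,cv2.MORPH_OPEN,np.ones((5,5)))
        r=cv2.minAreaRect(P[k>0][:,:2].astype(np.float32)*1000);print(n,nm,np.round(r[0],1),np.round(r[1],1),round(r[2],2),np.median(Z[k>0]).round(4))
    hsv=cv2.cvtColor(ims[n],cv2.COLOR_BGR2HSV)
    m=cv2.inRange(hsv,(105,120,60),(130,255,255))
    k=(m>0)&(Z>-.01)&(Z<.02)&(P[...,0]>.3)&(P[...,0]<.68)&(P[...,1]<.0)&(P[...,1]>-.35)
    k=cv2.morphologyEx(k.astype(np.uint8),cv2.MORPH_OPEN,np.ones((3,3)))
    r=cv2.minAreaRect(P[k>0][:,:2].astype(np.float32)*1000);print(n,'mat',r,np.median(Z[k>0]))
E
```

```text
top short [587.1  61.2] [88.3 46. ] 6.24 0.1706
top tall [579.5 132.4] [87.6 93.8] 5.96 0.1865
top mat ((509.8404541015625, -199.73037719726562), (197.27394104003906, 168.2545623779297), 1.48466157913208) 0.006660740310755668
scene short [591.2  61.7] [88.  46.2] 6.94 0.1691
scene tall [583.3 133.3] [89.3 94.3] 6.42 0.1851
scene mat ((512.416015625, -198.70462036132812), (201.2519073486328, 169.32196044921875), 1.5268808603286743) 0.0051223495753017715
```

{"method": "carry_out", "body": {
  "steps": [
    [[0, 0, -0.06], 0.7, 1],
    [[0.637, -0.385, -0.06], 1.42, 1],
    [[0.637, -0.385, -0.06], 1.42, 1],
    [[0.637, -0.385, -0.06], 1.42, 1],
    [[0.637, -0.385, -0.06], 1.42, 1],
    [[0.637, -0.385, -0.06], 1.42, 1],
    [[0.637, -0.385, -0.06], 1.42, 1],
    [[0.637, -0.385, -0.06], 1.42, 1],
    [[0.637, -0.385, -0.06], 1.42, 1],
    [[0.637, -0.385, -0.06], 1.42, 1]
  ]
}}

```text
time: 1.35
tool_pos: [0.5425, -0.0722, 0.265]
ee_rot: [3.141, 0.001, 0.11]
wrist_force: [0.2, -2.1, -0.1]
width: 0.0004
finger_force: 0.0
```

{"method": "carry_out", "body": {
  "steps": [
    [[0.063, -0.063, 0], 0, 1],
    [[0.11, -0.11, 0], 0, 1],
    [[0.115, -0.115, 0], 0, 1],
    [[0.115, -0.115, 0], 0, 1],
    [[0.115, -0.115, 0], 0, 1]
  ]
}}

```text
time: 1.98
tool_pos: [0.6429, 0.0523, 0.2649]
ee_rot: [3.141, 0.001, 0.11]
wrist_force: [0.4, -0.2, 0.1]
width: 0.0004
finger_force: 0.0
```

```bash
cat >> h.py <<'E'
def want(x,y,z):
    o=robot.get_obs(); p=o['tool_pos']; a=o['ee_rot'][2]; d=np.array([x,y,z])-p
    print(np.round(p,4),round(a,4),'tool shift',np.round([d[0]*np.cos(a)+d[1]*np.sin(a),d[0]*np.sin(a)-d[1]*np.cos(a),-d[2]],4))
E
python3 - <<'E'
from h import *
want(.6545,.0688,.153)
s=snap('scene','s1.png');cv2.imwrite('pics/s1c.png',cv2.resize(s['image'][120:300,290:460,::-1],None,fx=3,fy=3))
E
```

```text
[0.6429 0.0523 0.2649] 0.1096 tool shift [ 0.0134 -0.0151  0.1119]
```

View pics/s1c.png

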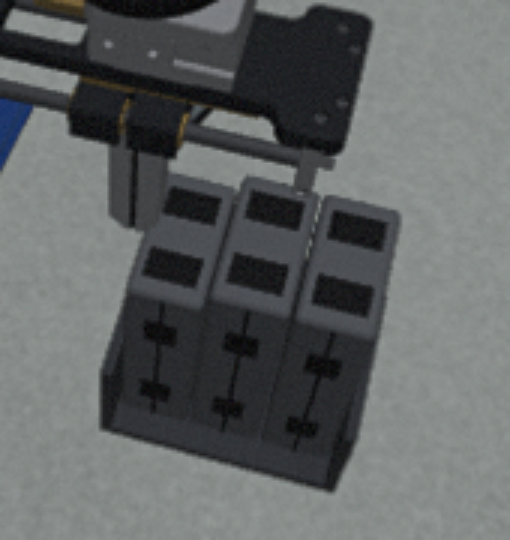

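The finger pair shows at crop (137, 180). It is above the row, and parallax from its height shifts it away from the camera. The row is untouched, with the short case on the left at crop (185, 240). Next I descend behind it.

{"method": "carry_out", "body": {
  "steps": [
    [[0.014, -0.015, 0.01], 0, 1],
    [[0.014, -0.015, 0.05], 0, 1],
    [[0.014, -0.015, 0.1], 0, 1],
    [[0.014, -0.015, 0.112], 0, 1],
    [[0.014, -0.015, 0.112], 0, 1]
  ]
}}

```text
time: 2.65
tool_pos: [0.6554, 0.0693, 0.153]
ee_rot: [-3.141, 0.001, 0.11]
wrist_force: [-0.2, -0.1, 1.0]
width: 0.0005
finger_force: 0.0
```

```bash
python3 - <<'E'
from h import *
want(.6545,.0688,.153)
s=snap('scene');cv2.imwrite('pics/s2c.png',cv2.resize(s['image'][120:300,290:460,::-1],None,fx=3,fy=3))
E
```

```text
[0.6554 0.0693 0.153 ] 0.1096 tool shift [-0.001   0.0004  0.    ]
```

View pics/s2c.png

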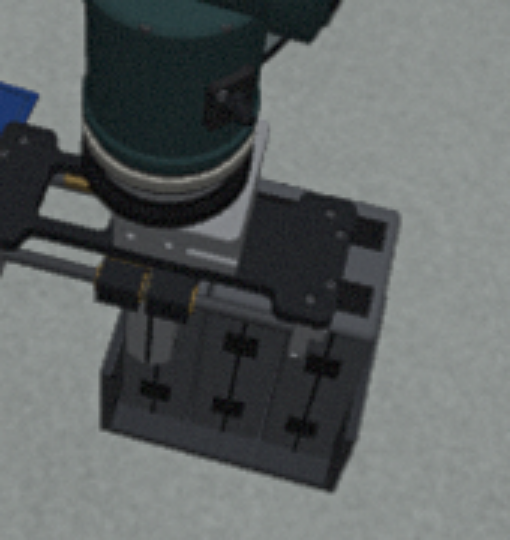

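The shut fingers are down behind the short case, at crop (150, 330) and central on its back face, which spans about 110–200. Next I draw it forward along an arc.

{"method": "carry_out", "body": {
  "steps": [
    [[-0.01, 0, 0], 0, 1],
    [[-0.017, 0, -0.001], 0, 1],
    [[-0.023, 0, -0.003], 0, 1],
    [[-0.029, 0, -0.006], 0, 1],
    [[-0.035, 0, -0.008], 0, 1],
    [[-0.042, 0, -0.011], 0, 1],
    [[-0.049, 0, -0.014], 0, 1],
    [[-0.056, 0, -0.016], 0, 1],
    [[-0.062, 0, -0.018], 0, 1],
    [[-0.068, 0, -0.02], 0, 1]
  ]
}}

```text
time: 3.95
tool_pos: [0.5872, 0.0618, 0.1731]
ee_rot: [3.142, 0.001, 0.11]
wrist_force: [0.8, -0.2, -1.1]
width: 0.0007
finger_force: 0.1
```

```bash
python3 - <<'E'
from h import *
s=snap('top');cv2.imwrite('pics/t3c.png',cv2.resize(s['image'][120:300,190:360,::-1],None,fx=3,fy=3))
E
```

```text
(no output)
```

View pics/t3c.png

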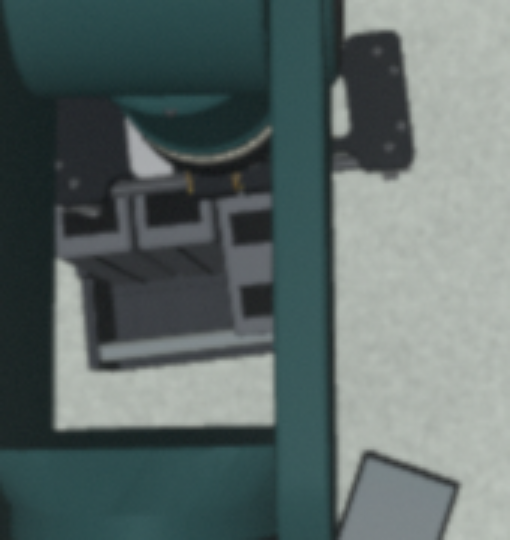

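The short case's top, at crop (250, 260), has come forward of the two tall ones, which have not moved. I continue past balance.

{"method": "carry_out", "body": {
  "steps": [
    [[-0.006, 0, -0.001], 0, 1],
    [[-0.012, 0, -0.002], 0, 1],
    [[-0.018, 0, -0.003], 0, 1],
    [[-0.024, 0, -0.003], 0, 1],
    [[-0.029, 0, -0.004], 0, 1],
    [[-0.034, 0, -0.004], 0, 1],
    [[-0.039, 0, -0.004], 0, 1],
    [[-0.043, 0, -0.004], 0, 1],
    [[-0.043, 0, -0.004], 0, 1],
    [[-0.043, 0, -0.004], 0, 1]
  ]
}}

```text
time: 5.25
tool_pos: [0.5454, 0.0571, 0.1775]
ee_rot: [3.142, -0.0, 0.11]
wrist_force: [0.1, 0.5, 0.5]
width: 0.0004
finger_force: 0.0
```

{"method": "carry_out", "body": {
  "steps": [
    [[0.015, 0, -0.01], 0, 1],
    [[0.015, 0, -0.06], 0, 1],
    [[0.015, 0, -0.11], 0, 1],
    [[0.015, 0.03, -0.12], 0, 1],
    [[0.015, 0.09, -0.12], 0, 0.2],
    [[0.015, 0.15, -0.12], 0, -1],
    [[0.015, 0.2, -0.12], 0, -1],
    [[0.015, 0.2, -0.12], 0, -1],
    [[0.015, 0.2, -0.12], 0, -1]
  ]
}}

```text
time: 6.38
tool_pos: [0.5822, -0.1397, 0.2973]
ee_rot: [-3.141, 0.0, 0.11]
wrist_force: [0.4, 0.1, -0.4]
width: 0.047
finger_force: 0.0
```

```bash
python3 - <<'E'
from h import *
print(robot.get_obs()['tool_pos'])
s=snap('top');a=cv2.resize(s['image'][120:300,190:360,::-1],None,fx=2.3,fy=2.5)
P=cloud(s);np.save('top4.npy',P)
s=snap('scene');b=cv2.resize(s['image'][120:300,290:460,::-1],None,fx=2.3,fy=2.5)
np.save('scene4.npy',cloud(s))
cv2.imwrite('pics/c4.png',np.hstack([a,b]))
E
```

```text
[ 0.5821953  -0.13965602  0.29731771]
```

View pics/c4.png

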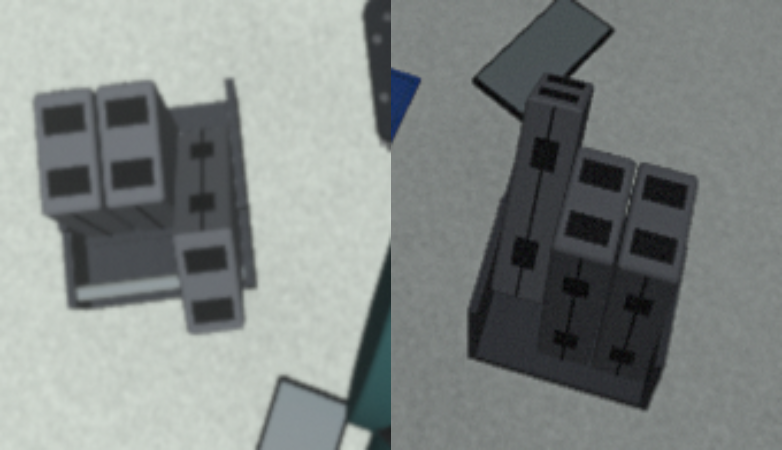

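The short case now leans on the rail, with its top face at left-crop (175–243, 232–330). Both tall cases still stand. Next I measure its lean and lateral place.

```bash
python3 - <<'E'
import numpy as np
a=.11
for n in('top4','scene4'):
    P=np.load(n+'.npy').reshape(-1,3)
    d=P[:,:2]-[.589,.0615]
    X=d@[np.cos(a),np.sin(a)]+.044; Y=d@[-np.sin(a),np.cos(a)]; Z=P[:,2]
    k=(abs(Y)<.032)&(X>-.13)&(X<.09)&(Z>.095)&(Z<.21)
    print(n,'Y',np.percentile(Y[k],[1,5,50,95,99]).round(4))
    for x in np.arange(-.12,.09,.01):
        m=k&(abs(X-x)<.003)
        if m.sum()>4: print(round(x,3),np.median(Z[m]).round(4),np.percentile(Y[m],[3,97]).round(4))
E
```

```text
top4 Y [-0.023  -0.022   0.004   0.0283  0.0312]
-0.09 0.1416 [-0.0206  0.0207]
-0.08 0.1501 [-0.0223  0.0214]
-0.07 0.1575 [-0.0227  0.0217]
-0.06 0.165 [-0.0229  0.0207]
-0.05 0.1732 [-0.0229  0.0208]
-0.04 0.1812 [-0.0229  0.0216]
-0.03 0.1878 [-0.023   0.0213]
-0.02 0.1805 [-0.0229  0.0208]
-0.01 0.1682 [-0.0229  0.0213]
-0.0 0.1567 [-0.0223  0.0309]
0.01 0.1432 [-0.023   0.0304]
0.02 0.1301 [-0.0218  0.0306]
0.03 0.1182 [-0.0208  0.0312]
0.04 0.1061 [-0.0206  0.0295]
0.05 0.154 [-0.0033  0.0311]
0.06 0.1831 [0.0247 0.0314]
0.07 0.1782 [0.0245 0.0306]
0.08 0.1818 [0.0246 0.0317]
scene4 Y [-0.0223 -0.0199  0.0039  0.029   0.0314]
-0.09 0.1393 [-0.0167  0.0183]
-0.08 0.1463 [-0.0203  0.0229]
-0.07 0.1539 [-0.0186  0.023 ]
-0.06 0.1609 [-0.0183  0.0231]
-0.05 0.1689 [-0.019   0.0231]
-0.04 0.1775 [-0.0194  0.0231]
-0.03 0.1838 [-0.0197  0.023 ]
-0.02 0.1835 [-0.0212  0.0222]
-0.01 0.1705 [-0.0211  0.0218]
-0.0 0.1587 [-0.021   0.0213]
0.01 0.1455 [-0.0212  0.0287]
0.02 0.1327 [-0.0216  0.0289]
0.03 0.1201 [-0.0215  0.0298]
0.04 0.1072 [-0.0214  0.03  ]
0.05 0.0976 [-0.0194  0.0306]
0.06 0.1848 [0.025  0.0314]
0.07 0.1845 [0.0252 0.0315]
0.08 0.1847 [0.0253 0.0315]
```

```bash
python3 - <<'E'
from h import *
want(.4936,.051,.128)
E
```

```text
[ 0.5822 -0.1387  0.2978] 0.1117 tool shift [-0.0669 -0.1984  0.1698]
```

{"method": "carry_out", "body": {
  "steps": [
    [[-0.03, -0.06, 0], 0, -1],
    [[-0.05, -0.12, 0], 0, -1],
    [[-0.067, -0.18, 0], 0, -1],
    [[-0.067, -0.199, 0], 0, -1],
    [[-0.067, -0.199, 0.02], 0, -1],
    [[-0.067, -0.199, 0.04], 0, -1],
    [[-0.067, -0.199, 0.06], 0, -1],
    [[-0.067, -0.199, 0.06], 0, -1]
  ]
}}

```text
time: 7.48
tool_pos: [0.4923, 0.0517, 0.2361]
ee_rot: [-3.141, 0.003, 0.112]
wrist_force: [0.7, 0.4, -0.7]
width: 0.0939
finger_force: 0.0
```

```bash
python3 - <<'E'
from h import *
want(.4936,.051,.128); print(robot.get_obs()['width'])
E
```

```text
[0.4923 0.0517 0.2361] 0.1123 tool shift [0.0012 0.0009 0.1081]
0.09393475098864576
```

{"method": "carry_out", "body": {
  "steps": [
    [[0.001, 0.001, 0.04], 0, -1],
    [[0.001, 0.001, 0.08], 0, -1],
    [[0.001, 0.001, 0.108], 0, -1],
    [[0.001, 0.001, 0.108], 0, -1],
    [[0.001, 0.001, 0.108], 0, 1],
    [[0.001, 0.001, 0.108], 0, 1],
    [[0.001, 0.001, 0.108], 0, 1],
    [[0.001, 0.001, 0.108], 0, 1],
    [[0.001, 0.001, 0.108], 0, 1],
    [[0.001, 0.001, 0.108], 0, 1]
  ]
}}

```text
time: 8.72
tool_pos: [0.4948, 0.0496, 0.1296]
ee_rot: [3.142, -0.0, 0.11]
wrist_force: [-0.2, 0.5, 0.6]
width: 0.0461
finger_force: 29.9
```

{"method": "carry_out", "body": {
  "steps": [
    [[0, 0, -0.01], 0, 1],
    [[0, 0, -0.025], 0, 1],
    [[0, 0, -0.04], 0, 1],
    [[0, 0, -0.055], 0, 1],
    [[0, 0, -0.07], 0, 1],
    [[0, 0, -0.085], 0, 1],
    [[0, 0, -0.1], 0, 1],
    [[0, 0, -0.115], 0, 1],
    [[0, 0, -0.12], 0, 1],
    [[0, 0, -0.12], 0, 1]
  ]
}}

```text
time: 9.98
tool_pos: [0.4949, 0.0495, 0.2497]
ee_rot: [3.141, -0.0, 0.11]
wrist_force: [0.6, -0.2, -3.8]
width: 0.0458
finger_force: 29.9
```

```bash
python3 - <<'E'
from h import *
want(.4936,.051,.128)
s=snap('scene');P=cloud(s);np.save('scene5.npy',P)
cv2.imwrite('pics/c5.png',cv2.resize(s['image'][50:300,250:460,::-1],None,fx=2.3,fy=2.3))
E
```

```text
[0.4949 0.0495 0.2497] 0.1099 tool shift [-0.0011 -0.0016  0.1217]
```

View pics/c5.png

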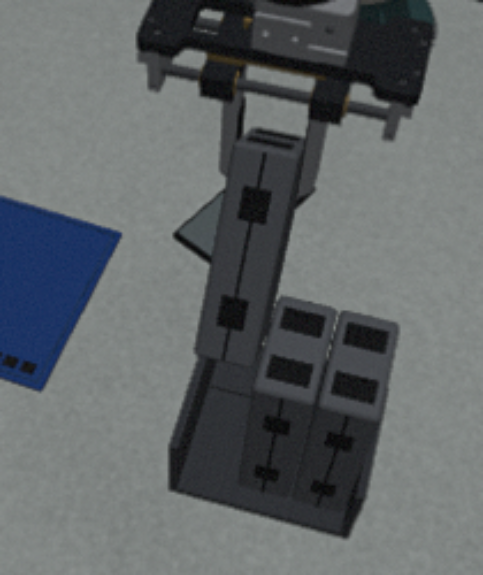

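The case hangs in the grip, still tilted, with its back face at crop (200–290, 140–360). Both tall cases stand. Now I measure the tilt.

```bash
cat >> h.py <<'E'
def tilt(P,p,a,w=.018):
    """back-face profile in tool frame (x' from grip axis, z above grip point)"""
    P=P.reshape(-1,3);d=P[:,:2]-p[:2]
    X=d@[np.cos(a),np.sin(a)];Y=d@[-np.sin(a),np.cos(a)];Z=P[:,2]-p[2]-.019
    k=(abs(Y)<w)&(X>-.01)&(X<.14)&(Z>-.15)&(Z<.05)
    for z in np.arange(-.15,.06,.015):
        m=k&(abs(Z-z)<.003)
        if m.sum()>3: print(round(z,3),np.median(X[m]).round(4),m.sum())
    m=k&(Z>-.07)&(Z<.02); f=np.polyfit(Z[m],X[m],1); r=X-np.polyval(f,Z)
    m=k&(abs(r)<.006)&(Z<.03); f=np.polyfit(Z[m],X[m],1); print('tilt deg',np.degrees(np.arctan(-f[0])),'x at 0',f[1],'z range',Z[m].min(),Z[m].max())
E
python3 - <<'E'
from h import *
o=robot.get_obs();tilt(np.load('scene5.npy'),o['tool_pos'],o['ee_rot'][2])
E
```

```text
-0.075 0.1168 91
-0.06 0.1057 87
-0.045 0.0939 110
-0.03 0.0819 99
-0.015 0.0703 100
-0.0 0.0593 94
0.015 0.0478 127
0.03 0.0347 141
tilt deg 37.69317554775818 x at 0 0.05901817136424868 z range -0.08609360740276965 0.029980076478460283
```

{"method": "carry_out", "body": {
  "steps": [
    [[-0.005, 0.012, -0.01], 0, 1],
    [[-0.02, 0.045, -0.01], 0.1, 1],
    [[-0.038, 0.085, -0.01], 0.2, 1],
    [[-0.055, 0.125, -0.01], 0.3, 1],
    [[-0.073, 0.165, 0], 0.4, 1],
    [[-0.09, 0.205, 0.02], 0.48, 1],
    [[-0.102, 0.23, 0.04], 0.48, 1],
    [[-0.1065, 0.241, 0.06], 0.48, 1],
    [[-0.1065, 0.241, 0.08], 0.48, 1],
    [[-0.1065, 0.241, 0.08], 0.48, 1]
  ]
}}

```text
time: 11.28
tool_pos: [0.4137, -0.2017, 0.1678]
ee_rot: [-3.14, 0.004, 0.025]
wrist_force: [0.2, 1.1, -3.9]
width: 0.0457
finger_force: 30.0
```

```bash
python3 - <<'E'
from h import *
want(.4155,-.2015,.1256)
o=robot.get_obs()
s=snap('scene');P=cloud(s);tilt(P,o['tool_pos'],o['ee_rot'][2])
E
```

```text
[ 0.4137 -0.2017  0.1678] 0.025 tool shift [ 0.0019 -0.0002  0.0422]
-0.075 0.1149 52
-0.06 0.1044 56
-0.045 0.0919 67
-0.03 0.0803 58
-0.015 0.0688 62
-0.0 0.058 56
0.015 0.0466 73
0.03 0.0342 85
tilt deg 37.34759241911192 x at 0 0.057771246498473566 z range -0.08695884335367941 0.029996310863188592
```

Still 38° and rigid in the grip. I lower until the front foot edge just presses on the mat.

{"method": "carry_out", "body": {
  "steps": [
    [[0.002, 0, 0.015], 0, 1],
    [[0.002, 0, 0.03], 0, 1],
    [[0.002, 0, 0.038], 0, 1],
    [[0.002, 0, 0.042], 0, 1],
    [[0.002, 0, 0.044], 0, 1],
    [[0.002, 0, 0.044], 0, 1]
  ]
}}

```text
time: 12.08
tool_pos: [0.4177, -0.2018, 0.1261]
ee_rot: [3.141, -0.001, 0.026]
wrist_force: [-0.9, 0.3, -2.6]
width: 0.0456
finger_force: 30.0
```

{"method": "carry_out", "body": {
  "steps": [
    [[0, 0, 0.002], 0, 1],
    [[0.006, 0, 0], 0, 1],
    [[0.012, 0, -0.002], 0, 1],
    [[0.018, 0, -0.0035], 0, 1],
    [[0.025, 0, -0.005], 0, 1],
    [[0.031, 0, -0.006], 0, 1],
    [[0.038, 0, -0.0066], 0, 1],
    [[0.038, 0, -0.0066], 0, 1]
  ]
}}

```text
time: 13.08
tool_pos: [0.4559, -0.2006, 0.132]
ee_rot: [3.142, 0.0, 0.027]
wrist_force: [-0.1, 0.7, -3.7]
width: 0.0458
finger_force: 30.0
```

```bash
python3 - <<'E'
from h import *
o=robot.get_obs();print(o['tool_pos'],o['wrist_torque'])
s=snap('scene');P=cloud(s);tilt(P,o['tool_pos'],o['ee_rot'][2])
E
```

```text
[ 0.45585082 -0.20060424  0.13204494] [0.00860692 0.2165409  0.01541236]
-0.15 0.1021 99
-0.075 0.1149 53
-0.06 0.105 47
-0.045 0.0923 62
-0.03 0.081 57
-0.015 0.0695 60
-0.0 0.0584 52
0.015 0.0467 72
0.03 0.033 76
tilt deg 37.66773816382461 x at 0 0.057916012677016473 z range -0.08662816960839148 0.029942208001200916
```

{"method": "carry_out", "body": {
  "steps": [
    [[-0.02, 0, 0], 0, 1],
    [[-0.038, 0, 0], 0, 1],
    [[-0.04, 0, 0.004], 0, 1],
    [[-0.04, 0, 0.008], 0, 1],
    [[-0.04, 0, 0.009], 0, 1],
    [[-0.04, 0, 0.009], 0, 1]
  ]
}}

```text
time: 13.88
tool_pos: [0.4154, -0.2019, 0.1258]
ee_rot: [3.14, -0.0, 0.026]
wrist_force: [-5.0, 1.6, 10.1]
width: 0.0456
finger_force: 30.0
```

{"method": "carry_out", "body": {
  "steps": [
    [[0, 0, 0.001], 0, 1],
    [[0, 0, 0.002], 0, 1],
    [[0, 0, 0.002], 0, 1]
  ]
}}

```text
time: 14.25
tool_pos: [0.4154, -0.202, 0.1257]
ee_rot: [3.14, -0.001, 0.027]
wrist_force: [-8.5, 2.2, 17.2]
width: 0.0457
finger_force: 30.0
```

{"method": "carry_out", "body": {
  "steps": [
    [[0.004, 0, -0.001], 0, 1],
    [[0.008, 0, -0.002], 0, 1],
    [[0.012, 0, -0.003], 0, 1]
  ]
}}

```text
time: 14.62
tool_pos: [0.4273, -0.2016, 0.1282]
ee_rot: [3.14, -0.0, 0.026]
wrist_force: [-7.8, 2.9, 14.2]
width: 0.0459
finger_force: 30.0
```

```bash
python3 - <<'E'
from h import *
o=robot.get_obs();print(o['tool_pos'],o['wrist_torque'])
s=snap('scene');P=cloud(s);tilt(P,o['tool_pos'],o['ee_rot'][2])
E
```

```text
[ 0.42730172 -0.20156041  0.12820472] [0.8195379  1.85906545 0.08097063]
-0.09 0.1124 40
-0.075 0.1032 49
-0.06 0.0941 48
-0.045 0.083 49
-0.03 0.0735 49
-0.015 0.0635 49
-0.0 0.0534 57
0.015 0.0423 73
0.03 0.0317 86
tilt deg 33.85851174257533 x at 0 0.05333266297700158 z range -0.09198945990880773 0.02982297155134066
```

{"method": "carry_out", "body": {
  "steps": [
    [[0.005, 0, -0.0012], 0, 1],
    [[0.01, 0, -0.0023], 0, 1],
    [[0.015, 0, -0.0033], 0, 1],
    [[0.02, 0, -0.004], 0, 1],
    [[0.024, 0, -0.0046], 0, 1],
    [[0.028, 0, -0.005], 0, 1]
  ]
}}

```text
time: 15.42
tool_pos: [0.4555, -0.2007, 0.1315]
ee_rot: [3.141, -0.0, 0.026]
wrist_force: [-4.0, 2.1, 7.0]
width: 0.0457
finger_force: 30.0
```

```bash
python3 - <<'E'
from h import *
o=robot.get_obs();print(o['tool_pos'],o['wrist_torque'])
s=snap('scene');P=cloud(s);tilt(P,o['tool_pos'],o['ee_rot'][2])
E
```

```text
[ 0.45554812 -0.20068849  0.13145625] [ 0.49481372  1.28039603 -0.02571661]
-0.15 0.0935 55
-0.105 0.0921 29
-0.09 0.0857 35
-0.075 0.0794 38
-0.06 0.0719 50
-0.045 0.0653 42
-0.03 0.058 51
-0.015 0.0514 42
-0.0 0.0452 49
0.015 0.0375 51
0.03 0.0183 113
tilt deg 24.778746886292797 x at 0 0.0445917285171425 z range -0.14856043067485253 0.02994486115658206
```

{"method": "carry_out", "body": {
  "steps": [
    [[0.005, 0, 0.001], 0, 1],
    [[0.01, 0, 0.001], 0, 1],
    [[0.015, 0, 0.001], 0, 1],
    [[0.02, 0, 0.001], 0, 1],
    [[0.025, 0, 0.0015], 0, 1],
    [[0.03, 0, 0.002], 0, 1]
  ]
}}

```text
time: 16.23
tool_pos: [0.4864, -0.1999, 0.1297]
ee_rot: [3.141, -0.002, 0.026]
wrist_force: [-3.2, 1.5, 6.5]
width: 0.0459
finger_force: 30.0
```

```bash
python3 - <<'E'
from h import *
o=robot.get_obs();print(o['tool_pos'],o['wrist_torque'])
s=snap('scene');P=cloud(s);tilt(P,o['tool_pos'],o['ee_rot'][2])
E
```

```text
[ 0.48636995 -0.19989214  0.1297408 ] [ 0.55796985  1.03200608 -0.01591188]
-0.15 0.1339 50
-0.12 0.0668 14
-0.105 0.0647 36
-0.09 0.0616 35
-0.075 0.0575 30
-0.06 0.0528 35
-0.045 0.0488 31
-0.03 0.0448 39
-0.015 0.0419 36
-0.0 0.0385 29
0.015 0.0334 46
0.03 0.0176 196
tilt deg 14.274641928715491 x at 0 0.03762252980249903 z range -0.14688414884837062 0.029930102627169792
```

{"method": "carry_out", "body": {
  "steps": [
    [[0.005, 0, 0.0015], 0, 1],
    [[0.011, 0, 0.0028], 0, 1],
    [[0.017, 0, 0.0042], 0, 1],
    [[0.022, 0, 0.0056], 0, 1],
    [[0.027, 0, 0.0072], 0, 1],
    [[0.031, 0, 0.0086], 0, 1],
    [[0.031, 0, 0.0086], 0, 1]
  ]
}}

```text
time: 17.15
tool_pos: [0.5189, -0.199, 0.1216]
ee_rot: [3.14, -0.006, 0.027]
wrist_force: [0.3, 2.0, 6.2]
width: 0.0455
finger_force: 30.0
```

```bash
python3 - <<'E'
from h import *
o=robot.get_obs();print(o['tool_pos'],o['wrist_torque'])
s=snap('scene');P=cloud(s);tilt(P,o['tool_pos'],o['ee_rot'][2])
E
```

```text
[ 0.51894428 -0.19900542  0.12164123] [ 0.51358558  0.44669943 -0.08068491]
-0.135 0.0664 368
-0.12 0.0381 22
-0.105 0.0377 21
-0.09 0.0368 19
-0.075 0.0359 31
-0.06 0.0348 24
-0.045 0.0344 28
-0.03 0.0332 27
-0.015 0.0334 26
-0.0 0.0326 37
0.015 0.0313 30
0.03 0.0141 223
tilt deg 3.2769811243826523 x at 0 0.03171322416103743 z range -0.13888602565772037 0.029714677228764825
```

{"method": "carry_out", "body": {
  "steps": [
    [[0.003, 0, 0.001], 0, 1],
    [[0.006, 0, 0.0015], 0, 1],
    [[0.006, 0, 0.0015], 0, 1]
  ]
}}

```text
time: 17.58
tool_pos: [0.5243, -0.1988, 0.1197]
ee_rot: [3.141, -0.004, 0.027]
wrist_force: [-1.1, 0.7, 5.5]
width: 0.046
finger_force: 30.0
```

```bash
python3 - <<'E'
from h import *
o=robot.get_obs();print(o['tool_pos'],o['wrist_torque'])
s=snap('scene');P=cloud(s);tilt(P,o['tool_pos'],o['ee_rot'][2])
E
```

```text
[ 0.52429876 -0.1988493   0.11966598] [ 0.40777624  0.56611794 -0.07247847]
-0.135 0.0653 369
-0.12 0.0329 17
-0.105 0.0336 17
-0.09 0.0334 26
-0.075 0.0326 27
-0.06 0.032 25
-0.045 0.0323 27
-0.03 0.0316 26
-0.015 0.0326 26
-0.0 0.0315 37
0.015 0.0309 30
0.03 0.0124 196
tilt deg 1.4838325634197522 x at 0 0.030865508119813336 z range -0.13670396270160134 0.028894543179480082
```

{"method": "carry_out", "body": {
  "steps": [
    [[0, 0, -0.001], 0, 0.5],
    [[0, 0, -0.001], 0, -0.5],
    [[0, 0, -0.001], 0, -1],
    [[0, 0, -0.001], 0, -1],
    [[0, 0, -0.001], 0, -1],
    [[0, 0, -0.001], 0, -1]
  ]
}}

```text
time: 18.38
tool_pos: [0.5223, -0.1989, 0.1179]
ee_rot: [3.142, 0.0, 0.026]
wrist_force: [-1.1, 0.2, -0.1]
width: 0.0919
finger_force: 0.0
```

{"method": "carry_out", "body": {
  "steps": [
    [[0, 0, -0.02], 0, -1],
    [[0, 0, -0.05], 0, -1],
    [[0, 0, -0.1], 0, -1],
    [[0, 0, -0.14], 0, -1],
    [[-0.06, 0, -0.14], 0, -1],
    [[-0.12, 0, -0.14], 0, -1],
    [[-0.18, 0, -0.14], 0, -1],
    [[-0.2, 0, -0.14], 0, -1],
    [[-0.2, 0, -0.14], 0, -1]
  ]
}}

```text
time: 19.5
tool_pos: [0.3217, -0.2042, 0.2586]
ee_rot: [3.14, -0.002, 0.024]
wrist_force: [1.2, -0.2, -0.2]
width: 0.094
finger_force: 0.0
```

```bash
python3 - <<'E'
from h import *
o=robot.get_obs();print(o['tool_pos'],o['width'])
out=[]
for n in('top','scene'):
    s=snap(n);P=cloud(s);Z=P[...,2]
    for nm,lo,hi,y0,y1 in(('short',.155,.178,-.28,-.12),('tall',.181,.193,.05,.25)):
        k=((Z>lo)&(Z<hi)&(P[...,1]>y0)&(P[...,1]<y1)&(P[...,0]>.45)&(P[...,0]<.66)).astype(np.uint8)
        k=cv2.morphologyEx(k,cv2.MORPH_OPEN,np.ones((5,5)))
        if k.sum(): r=cv2.minAreaRect(P[k>0][:,:2].astype(np.float32)*1000);print(n,nm,np.round(r[0],1),np.round(r[1],1),round(r[2],2),np.percentile(Z[k>0],[5,50,95]).round(4))
    out.append(s['image'][100:300,190:460,::-1] if n=='top' else s['image'][50:300,190:460,::-1])
cv2.imwrite('pics/f.png',np.hstack([cv2.resize(o,(395,400)) for o in out]))
E
```

```text
[ 0.32172396 -0.20424345  0.25863791] 0.09402905787188855
top short [ 510.7 -199.1] [87.6 46.4] 0.55 [0.1631 0.1667 0.1692]
top tall [579.5 132.4] [88.5 93.4] 6.21 [0.1839 0.1865 0.1888]
scene short [ 513.1 -198.8] [90.2 45.7] 2.27 [0.1584 0.1652 0.1676]
scene tall [583.2 133.2] [89.  94.3] 5.93 [0.1827 0.1852 0.1872]
```

View pics/f.png

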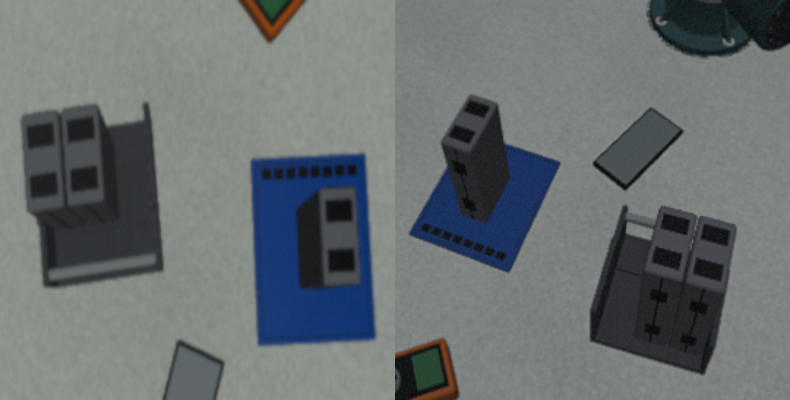

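The final views show the short case upright at the mat centre, about (0.511, −0.199) with its top at 0.166. The tall cases have not moved and the gripper is clear, so I hand the job in.

```bash
python3 -c "
from bench import robot
print(robot.close_job())"
```

```text
the job is handed in; nothing more can be done
None
```

The job is handed in at about 20 s: the short case was tipped onto the rail, lifted out and left standing upright within about 2 mm of the mat's centre by camera, and both tall cases are still in their places.

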